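# Torque a nozzle's lock ring with a click-type torque driver

### The job

Take the black torque driver from its holder, seat its four dogs fully home in the notches of the brass lock ring round the nozzle, pressing only lightly because the mount stands on brittle ceramic, and turn it clockwise (seen from above) until it clicks; stop at that first click, do not let it click again. Then lift the driver straight off and stand it back in its holder, leaving the loose parts on the shelf where they are.

Things in the scene. Friction and masses are not known exactly. Their poses are not given: they have to be found in the camera images.
- driver_grip (a point): Centre of the glossy black hexagonal handle of the torque driver, where to grasp it; it starts upright in its holder. 34 mm across flats; x and every 60 degrees round from it point square out of a flat; z up the axis. The underside, a round guard 45 mm across and 5 mm thick, lies 36 mm below this point, the top 39 mm above. The driver weighs about 0.3 kg.
- handle_mark (a point): On the handle's flat with the white index line, 17 mm from the axis, 24 mm below driver_grip; axes as driver_grip. The handle turns the spindle through a click clutch: rigid to about 0.35 N m, where it slips one click of 24 degrees: the moment peaks, falls to nothing over 12 degrees, then snaps on to the next rest. Let back before the snap, it has not clicked.
- socket_mouth (a point): Lower end, on the axis, of the driver's steel spindle ('spindle' in the rules), 94 mm below driver_grip; at the start its axes are those of the handle. A 33 mm tube, bore 25 mm, 28 mm deep, ending in four dogs along x, -x, y, -y: each 5.5 mm wide, 6 mm long downward, from 9.5 to 16.2 mm off the axis. This point is level with the dogs' ends.
- ring_seat (a point): On the axis of the brass lock ring, level with the floor of its notches, where the dogs' ends come to rest; z up. Ring 37 mm across; four notches 7.5 mm wide, 6 mm deep along its x, -x, y, -y (2 mm, about 0.15 rad of play for the dogs). The disc under them is 'ring_c0' in the rules. The steel nozzle, 15 mm thick, coned tip, stands 22 mm above this point and goes into the driver's bore.
- ring_notch (a point): Floor of one notch of the lock ring, 15 mm from its axis along the ring's x; turns with the ring. The ring turns easily, clockwise from above to tighten, and comes up tight after 17 to 75 degrees; how far is not known beforehand and has to be felt.
- mount: The fixed nozzle mount, origin under its centre on the shelf: tan ceramic pad 124 (x) by 64 (y) by 8 mm, on it a brass two-bolt flange with a silver flange nut at x = +40 and -40 mm (tops of the studs 37 mm high), the brass bayonet socket in the middle and on it the lock ring, whose top is 48 mm and the nozzle's tip 64 mm above the shelf.
- holder_hole0 (a point): Centre of the mouth of the 38 mm through hole in the top of the dark blue holder block (72 by 72 by 64 mm, fixed). The driver stands with its spindle in the hole and its guard flat on the block's top, its driver_grip then 36 mm above this point; it may stand there at any yaw.
- spare_nut_center (a point): Loose silver flange nut, 26 mm across, 16 mm high; its centre. To be left alone.
- gasket_center (a point): Loose flat copper gasket ring, 48 mm across, 3 mm thick; its centre. To be left alone.
- spacer_center (a point): Loose tan ceramic spacer, 22 mm across, 18 mm high; its centre. To be left alone.
Things that resemble listed ones, but are neither listed nor needed, are in the scene too. Of the things like the part that bears holder_hole0, leave any that is red; of the rest the larger one is meant. Of the things that look like the part that bears driver_grip, the larger one is meant.

How it is judged:
On the way, in this order (a step that is already met when the one before it is completed fails the run):
1. the driver's dogs sit fully home in the notches of the lock ring (horizontal distance between socket_mouth and ring_seat below 0.003 m and z of socket_mouth in the frame of ring_seat between -0.003 and 0.003 m), for 0.2 s.
2. the driver, still seated on the ring, has clicked (horizontal distance between socket_mouth and ring_seat below 0.003 m and z of socket_mouth in the frame of ring_seat below 0.005 m and y of handle_mark in the frame of socket_mouth below -0.0048 m), for 0.1 s.
At the end, for the whole second after the job is handed in: The driver stands upright in its holder, guard down (within 6 mm sideways, 4 mm high), let go, its handle exactly one click (24 degrees, plus or minus 8) on from its spindle; the lock ring stays turned on from where it began, by at least 3 mm at its notch; the loose parts lie where they were (horizontal distance between driver_grip and holder_hole0 below 0.006 m and z of driver_grip in the frame of holder_hole0 below 0.04 m and angle between driver_grip's own z axis and vertical below 0.08 rad and y of handle_mark in the frame of socket_mouth between -0.0092 and -0.0048 m and distance of ring_notch from where it was at the start of the episode above 0.003 m); the robot touches nothing.
It fails at once if the driver clicks a second time (y of handle_mark in the frame of socket_mouth below -0.0112 m).
It fails at once if the spare nut, the copper gasket or the ceramic spacer is moved by more than 15 mm (distance of any of spare_nut_center, gasket_center, spacer_center from where it was at the start of the episode above 0.015 m).
It fails at once if the driver presses down on the lock ring with more than 35 N (contact force between spindle and ring_c0 above 35 N).
It also fails if it takes over 67 s, if anything falls off the work surface, if the arm or the gripper's body presses on something with over 40 N, if the wrist force passes 120 N, or if a joint passes its speed limit or range.

### The arm

A 6-joint arm with a two-finger parallel gripper is mounted at the origin on the work surface. World frame = base frame: x ahead of the robot, y to its left, z up, the work surface at z = 0. Lengths are in m, angles in rad, forces in N, time in s.
With the tool pointing down it reaches from about 0.275 to 0.825 m from the base axis. Payload 5.2 kg.
Tool frame: the origin (TCP) lies at the very end of the fingers, on their centre line; the grasp point (between the pads) lies 19 mm behind it; z points along the fingers, x is the direction in which the jaws open and shut, and the axes are right-handed (so a half turn about z gives the same grasp; the last joint's range is limited). The gripper opens to 93 mm and grips with 3 to 60 N. Pads are 15 mm wide; open, the fingers measure 128 mm over their backs; the gripper's body (75 mm by 188 mm) begins 65 mm behind the grasp point.
Start: joints at [1.053, 0.259, 1.535, -0, 1.348, -0.203], TCP at [0.17, 0.523, 0.219] pointing down, gripper open.
Joint ranges: [-3.14, 3.14], [-0.91, 2.08], [0.19, 2.58], [-1.22, 4.36], [0.22, 2.71], [-3.12, 3.12]. Speed limits (rad/s): [2.57, 2.57, 3.14, 3.14, 3.14, 3.14].

### API

Orientations are given as a rotation vector (axis times angle).
In Python, from bench import manip, fingers, kin, telemetry, capture, order gives the robot as it stands. Calls block until the motion is done:
- manip.movep(position, orientation): joint-space move of the TCP to a pose.
- manip.line_to(position, ori=None, rate=0.15, force_limit=None): straight line of the TCP; ori=None keeps the orientation; rate is the mean speed in m/s. With force_limit (N) it stops when the force on the tool has changed by that much, and returns True; else False.
- manip.movej(angles): joint-space move.
- fingers.set_gripper(opening, f_grip=None): finger opening in m; f_grip is the grip in N (None keeps the last); returns when the fingers have stopped.
- manip.dwell(seconds).
- kin.inverse_kinematics(position, orientation): joint angles nearest the present ones, or None.
- telemetry.state(): the state.
- capture(name): name is "scene" or "top" or "wrist"; returns a dict with "pixels" (480x640x3 uint8, red, green, blue), "range_z" (480x640 float32, m along the optical axis (not along the pixel's ray), 0 where there is no reading), "fx", "fy", "cx", "cy" (pixels), "R" (3x3) and "t" (3): a world point X has camera coordinates R X + t; the wrist camera has in their place "mount" (4x4, takes a point from camera to tool coordinates, whose origin is the TCP and whose axes are the tool frame's). Camera axes: x right, y down, z forward; pixel columns grow to the right and rows downward; lengths in m; the calibration is good to about 2 mm. A picture is of the moment at which its call begins: read the wrist's pose just before it.
A pose or a line that the arm cannot do raises manip.MotionError and nothing moves.
- order.job_done(): hands the job in, once; it reports no verdict.
The state is a dict: "t": time; "q": joint angles; "qvel": joint speeds; "joint_efforts": joint torques, N m; "tcp_pos": TCP position; "tcp_rot": TCP orientation; "force": force on the tool from outside, world axes, zero at the start; "torque": the same for the moment, N m; "gripper_width": finger opening in m.
Only numpy, scipy, OpenCV 4.12 (cv2) and the standard library are available. Lean on these libraries where they do the work, as an engineer would, in place of code of your own. Each camera call takes 0.05 s, during which the arm holds its last target.

## Working session

There is one attempt and no reset: what is moved stays moved. The work goes in short steps, each a Python script; the robot and the scene stay as the last script left them, time stands still between calls to the robot, and variables do not carry over. Pictures are saved under pics/ and viewed, and the job is handed in when it is done.

```bash
ls; mkdir -p pics; python3 - <<'E'
from bench import manip, fingers, kin, telemetry, capture, order
import cv2,numpy as np,pickle
s=telemetry.state();print(s)
for n in("scene","top","wrist"):
    c=capture(n);pickle.dump(c,open(f'pics/{n}0.pkl','wb'))
    cv2.imwrite(f'pics/{n}0.png',c["pixels"][:,:,::-1])
    print(n,c['fx'],c['cx'],c.get('R'),c.get('t'),c.get('mount'))
E
```

```text
pics
{'t': 0.0, 'q': array([ 1.05319851e+00,  2.59327188e-01,  1.53604375e+00, -1.98153283e-06,
        1.34802588e+00, -2.02795285e-01]), 'qvel': array([ 0.00035087,  0.00038304,  0.0013697 ,  0.00164698, -0.00069991,
        0.00050801]), 'joint_efforts': array([ 1.89164821e-03, -4.37285793e+01, -2.84013122e+01,  7.18673039e-02,
        4.11284727e-02, -1.04250589e-04]), 'tcp_pos': array([0.16999939, 0.52250125, 0.21784202]), 'tcp_rot': array([ 2.54159072,  1.84532592, -0.00257976]), 'force': array([-0.4511067 ,  0.18293997, -0.03406003]), 'torque': array([ 0.02852249,  0.00688937, -0.00378138]), 'gripper_width': 0.09303613796222174}
scene 590.2096947411446 323.7762106737346 [[-0.80300655  0.59572993 -0.01692107]
 [ 0.40838728  0.52935815 -0.74363955]
 [-0.43405103 -0.60405778 -0.66836659]] [ 0.40515087 -0.18315274  1.25335525] None
top 606.9749457180353 319.76164758886745 [[-0.02760614 -0.9995122   0.01460379]
 [-0.99371378  0.02585451 -0.10892416]
 [ 0.10849345 -0.01751896 -0.99394278]] [0.03781224 0.55537412 0.87201902] None
wrist 356.49412553526633 327.6493560236537 None None [[ 9.99999899e-01  4.13142458e-05  4.47473168e-04  1.16349016e-04]
 [-1.49756415e-04  9.69482369e-01  2.45160994e-01 -6.72661945e-02]
 [-4.23688706e-04 -2.45161037e-01  9.69482278e-01 -1.66081462e-01]
 [ 0.00000000e+00  0.00000000e+00  0.00000000e+00  1.00000000e+00]]
```

View pics/scene0.png

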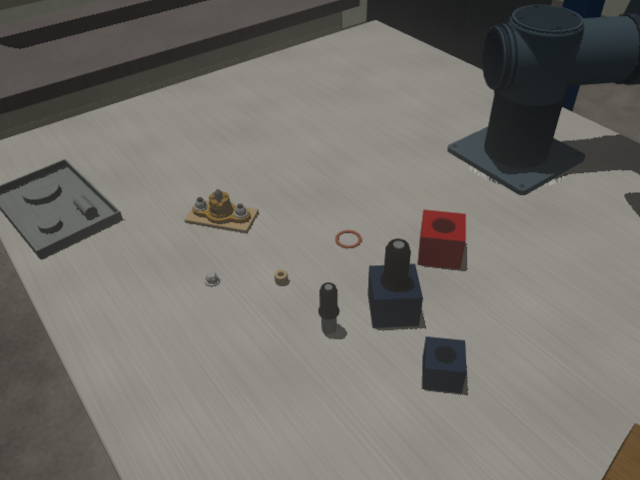

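View pics/top0.png

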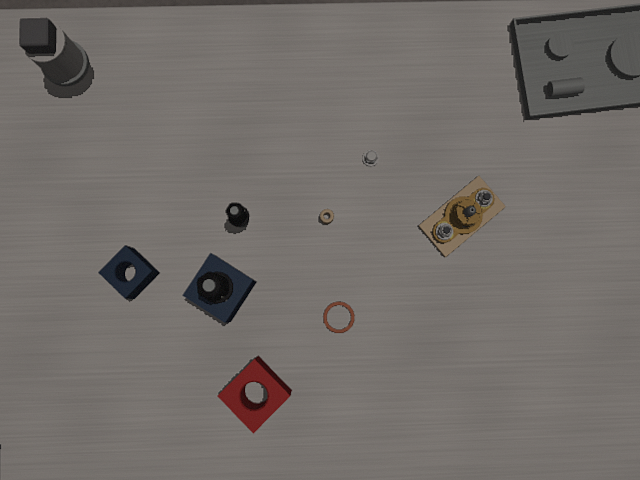

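View pics/wrist0.png

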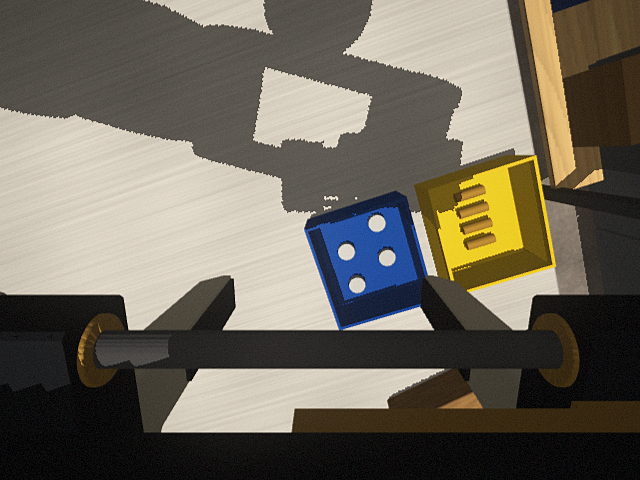

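The scene image shows two possible drivers. One stands in the large blue block (scene 397,262; top 210,287), and a smaller one stands free (scene 329,300; top 237,214). There are three possible holders: large blue (scene 395,295), small blue (444,365) and red (442,238). I choose the larger driver in the large blue block. The mount is at top (462,215).

```bash
cat > h.py <<'E'
import cv2,numpy as np,pickle
from scipy.spatial.transform import Rotation as Rn
def cloud(c,T=None):
    z=c['range_z'].astype(float);v,u=np.mgrid[:z.shape[0],:z.shape[1]]
    P=np.stack([(u-c['cx'])/c['fx']*z,(v-c['cy'])/c['fy']*z,z],-1)
    if T is None: W=(P-c['t'])@c['R']
    else: W=P@T[:3,:3].T+T[:3,3]
    W[z<=0]=np.nan
    return W
def wristT(c,s):
    T=np.eye(4);T[:3,:3]=Rn.from_rotvec(s['tcp_rot']).as_matrix();T[:3,3]=s['tcp_pos'];return T@c['mount']
E
python3 - <<'E'
from h import *
for n in('top','scene'):
    c=pickle.load(open(f'pics/{n}0.pkl','rb'));W=cloud(c);print(n)
    pts={'top':dict(drv=(209,286),small=(236,208),holder=(235,285),shold=(112,272),red=(235,395),mount=(468,212),nut=(370,158),gask=(326,310),spacer=(322,216),pad=(430,225)),
     'scene':dict(drv=(399,244),small=(329,287),holder=(377,277),shold=(430,347),mount=(218,196),nut=(211,276),spacer=(281,274))}[n]
    for k,(u,v) in pts.items(): print(k,W[v,u].round(4))
    np.set_printoptions(precision=4,suppress=True)
    if n=='top':
      z=W[...,2]
      for nm,(u0,u1,v0,v1),(a,b) in [('drvtop',(185,240,265,310),(.125,.155)),('holdertop',(170,270,240,335),(.055,.072)),('shold',(95,165,240,305),(.03,.072)),('mounttop',(410,515,170,260),(.05,.075)),('ring',(410,515,170,260),(.042,.052)),('pad',(410,515,170,260),(.005,.0105))]:
        m=np.zeros(z.shape,bool);m[v0:v1,u0:u1]=1;m&=(z>a)&(z<b)
        p=W[m]; print(nm,len(p),p.mean(0) if len(p) else '',cv2.minAreaRect((p[:,:2]*1000).astype(np.float32)) if len(p)>3 else '')
    x={'top':(150,290,330,420),'scene':(300,460,220,400)}[n]
c=pickle.load(open('pics/top0.pkl','rb'))
g=c['pixels'][:,:,::-1]
a=cv2.resize(g[240:330,165:285],(800,600),interpolation=cv2.INTER_CUBIC)
b=cv2.resize(g[170:262,410:512],(660,600),interpolation=cv2.INTER_CUBIC)
cv2.imwrite('pics/a.png',cv2.convertScaleAbs(a,alpha=1.8));cv2.imwrite('pics/b.png',cv2.convertScaleAbs(b,alpha=1.5))
E
```

```text
top
drv [0.4918 0.1693 0.1398]
small [0.6004 0.1386 0.0954]
holder [0.4953 0.1448 0.0673]
shold [0.5196 0.3236 0.0487]
red [0.3427 0.1473 0.0626]
mount [ 0.5923 -0.1929  0.059 ]
nut [ 0.687  -0.0582  0.0142]
gask [0.4566 0.0159 0.0058]
spacer [0.598  0.0182 0.0189]
pad [ 0.5818 -0.1474  0.0063]
drvtop 584 [0.493  0.1689 0.1368] ((493.439453125, 170.2752227783203), (33.8916130065918, 36.33836364746094), 33.180110931396484)
holdertop 1906 [0.4924 0.1676 0.0644] ((493.5953063964844, 170.66477966308594), (72.69503784179688, 72.10314178466797), 55.779319763183594)
shold 1390 [0.5201 0.3045 0.0472] ((520.3767700195312, 305.74896240234375), (55.59241485595703, 55.69820785522461), 45.082496643066406)
mounttop 97 [ 0.5947 -0.196   0.0593] ((595.689697265625, -198.32571411132812), (17.041292190551758, 27.15979766845703), 61.642513275146484)
ring 338 [ 0.5944 -0.1957  0.0465] ((595.137939453125, -196.9942626953125), (36.664039611816406, 35.30412292480469), 60.568115234375)
pad 1291 [ 0.5934 -0.1936  0.0076] ((614.6468505859375, -181.4867706298828), (113.11280822753906, 124.44038391113281), 38.002525329589844)
scene
drv [0.4955 0.1715 0.142 ]
small [0.5986 0.1421 0.0949]
holder [0.5122 0.148  0.0666]
shold [0.5304 0.2837 0.0489]
mount [ 0.5995 -0.1931  0.0552]
nut [ 0.6943 -0.0563  0.017 ]
spacer [0.5983 0.0075 0.0137]
```

View pics/a.png

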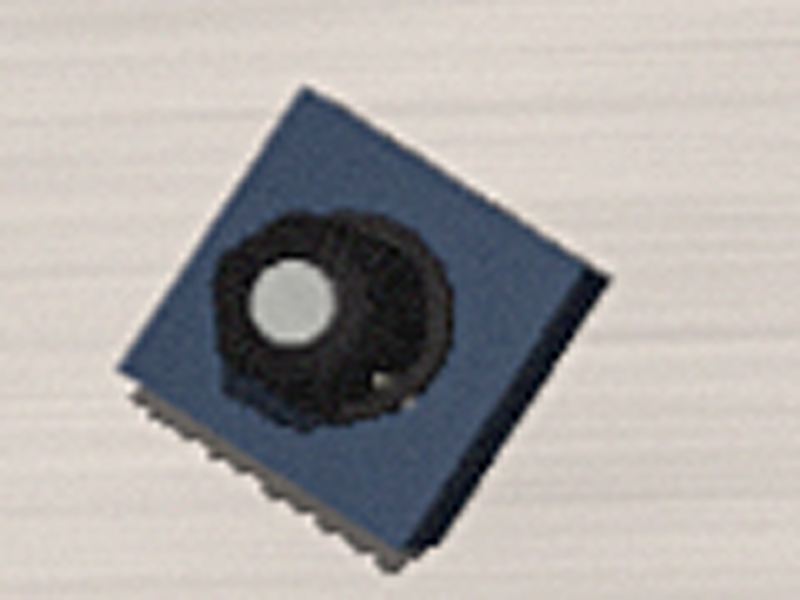

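View pics/b.png

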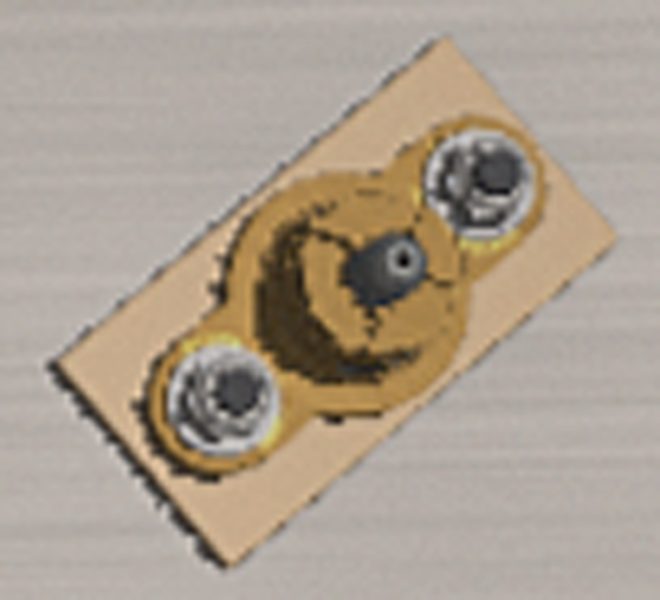

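```bash
python3 - <<'E'
from h import *
np.set_printoptions(precision=4,suppress=True)
c=pickle.load(open('pics/top0.pkl','rb'));W=cloud(c)
ctr=np.array([.4935,.1706])
for u,v in((222,296),(223,297),(226,300),(222,297)):
    p=W[v,u];print(u,v,c['pixels'][v,u],p,np.degrees(np.arctan2(*(p[:2]-ctr)[::-1])))
    # ray at z
    for z in (.076,.069):
        d=c['R'].T@np.array([(u-c['cx'])/c['fx'],(v-c['cy'])/c['fy'],1]);o=-c['R'].T@c['t'];q=o+d*(z-o[2])/d[2];print('  ',z,q,np.linalg.norm(q[:2]-ctr),np.degrees(np.arctan2(*(q[:2]-ctr)[::-1])))
# pad rectangle by colour
hsv=cv2.cvtColor(c['pixels'],cv2.COLOR_RGB2HSV)
z=W[...,2];m=np.zeros(z.shape,bool);m[165:265,405:515]=1
px=c['pixels'].astype(int);m&=(px[...,0]-px[...,2]>25)
p=W[m];print(len(p),cv2.minAreaRect((p[:,:2]*1000).astype(np.float32)))
E
```

```text
222 296 [55 53 48] [0.4797 0.1599 0.0904] -142.0694422153884
   0.076 [0.4801 0.162  0.076 ] 0.015928467172493754 -147.16664272399203
   0.069 [0.4803 0.163  0.069 ] 0.015246555641427198 -150.0048119070327
223 297 [38 38 33] [0.4789 0.1618 0.0675] -148.95597404310345
   0.076 [0.4787 0.1606 0.076 ] 0.017876713192979284 -145.94074064009916
   0.069 [0.4789 0.1616 0.069 ] 0.017191973495030568 -148.39759450441133
226 300 [65 65 65] [0.4746 0.158  0.0648] -146.30333794511924
   0.076 [0.4744 0.1565 0.076 ] 0.02375075839141136 -143.4752341634246
   0.069 [0.4745 0.1574 0.069 ] 0.023078246400703176 -145.2129334916669
222 297 [50 49 44] [0.4787 0.162  0.0761] -149.70068458417555
   0.076 [0.4787 0.162  0.076 ] 0.017104419529469422 -149.7283560123
   0.069 [0.4789 0.163  0.069 ] 0.016467081957129398 -152.48286233111162
2436 ((595.5955200195312, -197.75355529785156), (63.390316009521484, 122.77254486083984), 37.14466094970703)
```

```bash
python3 - <<'E'
from h import *
c=pickle.load(open('pics/top0.pkl','rb'))
def ray(c,u,v,z):
    d=c['R'].T@np.array([(u-c['cx'])/c['fx'],(v-c['cy'])/c['fy'],1]);o=-c['R'].T@c['t'];return o+d*(z-o[2])/d[2]
ctr=np.array([.5955,-.1972])
for x,y in((312,232),(440,284),(374,322),(415,215)):
    q=ray(c,410+x*102/660,170+y*92/600,.048);d=q[:2]-ctr;print(q,np.linalg.norm(d),np.degrees(np.arctan2(d[1],d[0])))
g=c['pixels'][:,:,::-1]
cv2.imwrite('pics/b2.png',cv2.convertScaleAbs(cv2.resize(g[190:235,438:494],(746,600),interpolation=cv2.INTER_CUBIC),alpha=1.8))
s=pickle.load(open('pics/scene0.pkl','rb'))['pixels'][:,:,::-1]
cv2.imwrite('pics/s2.png',cv2.convertScaleAbs(cv2.resize(s[180:240,180:260],(800,600),interpolation=cv2.INTER_CUBIC),alpha=1.8))
E
```

```text
[ 0.60394605 -0.18195456  0.048     ] 0.017428693578547927 61.013323290269334
[ 0.59135633 -0.21049952  0.048     ] 0.013930086689805329 -107.30521048704881
[ 0.58309622 -0.19498671  0.048     ] 0.01259969606913445 169.882801657934
[ 0.60723928 -0.20567348  0.048     ] 0.014477929400358792 -35.82196036910689
```

View pics/b2.png

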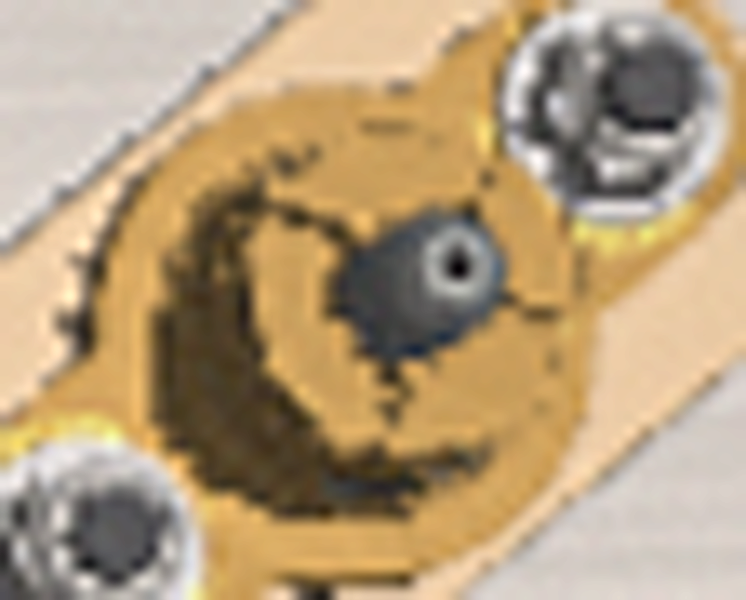

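View pics/s2.png

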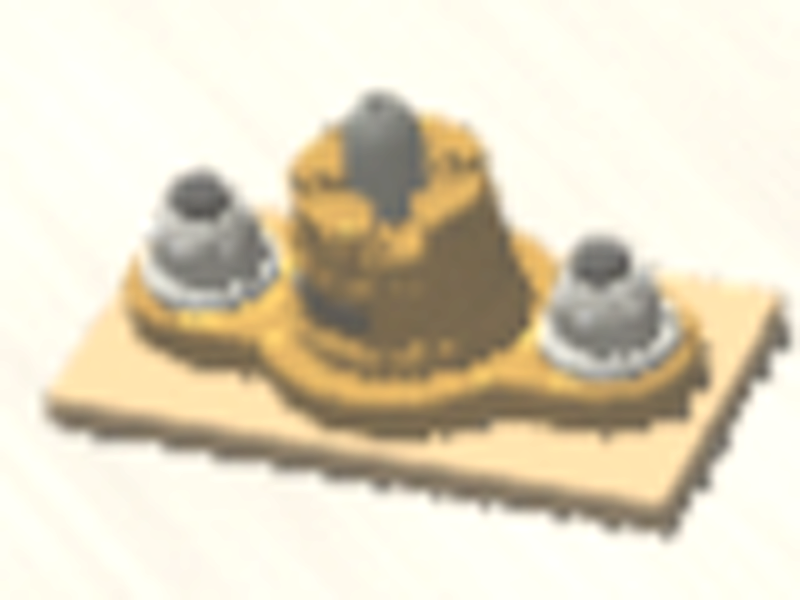

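```bash
cat >> h.py <<'E'
def rv(yaw,deg=True):
    if deg: yaw=np.radians(yaw)
    c,s=np.cos(yaw),np.sin(yaw)
    return Rn.from_matrix(np.array([[c,s,0],[s,-c,0],[0,0,-1.]])).as_rotvec()
def yawof(rot):
    m=Rn.from_rotvec(rot).as_matrix();return np.degrees(np.arctan2(m[1,0],m[0,0]))
E
python3 - <<'E'
from h import *
from bench import *
from bench import manip, fingers, kin, telemetry, capture, order
print(yawof(telemetry.state()['tcp_rot']))
np.set_printoptions(precision=3,suppress=True)
for y in range(-180,180,30):
    a=kin.inverse_kinematics(np.array([.4935,.1706,.085]),rv(y));b=kin.inverse_kinematics(np.array([.5955,-.197,.12]),rv(y))
    print(y,a,b)
E
```

```text
71.96311513031618
-180 [ 0.119  0.34   1.779 -0.     1.022 -3.023] [-0.497  0.471  1.472 -0.     1.198  2.645]
-150 [ 0.119  0.34   1.779 -0.     1.022  2.737] [-0.497  0.471  1.472 -0.     1.198  2.121]
-120 [ 0.119  0.34   1.779 -0.     1.022  2.213] [-0.497  0.471  1.472 -0.     1.198  1.597]
-90 [ 0.119  0.34   1.779 -0.     1.022  1.69 ] [-0.497  0.471  1.472 -0.     1.198  1.074]
-60 [0.119 0.34  1.779 0.    1.022 1.166] [-0.497  0.471  1.472  0.     1.198  0.55 ]
-30 [ 0.119  0.34   1.779 -0.     1.022  0.643] [-0.497  0.471  1.472 -0.     1.198  0.027]
0 [ 0.119  0.34   1.779 -0.     1.022  0.119] [-0.497  0.471  1.472 -0.     1.198 -0.497]
30 [ 0.119  0.34   1.779 -0.     1.022 -0.405] [-0.497  0.471  1.472 -0.     1.198 -1.021]
60 [ 0.119  0.34   1.779  0.     1.022 -0.928] [-0.497  0.471  1.472  0.     1.198 -1.544]
90 [ 0.119  0.34   1.779 -0.     1.022 -1.452] [-0.497  0.471  1.472 -0.     1.198 -2.068]
120 [ 0.119  0.34   1.779 -0.     1.022 -1.975] [-0.497  0.471  1.472 -0.     1.198 -2.591]
150 [ 0.119  0.34   1.779 -0.     1.022 -2.499] [-0.497  0.471  1.472  0.     1.198 -3.115]
```

```bash
cat > look.py <<'E'
from h import *
from bench import manip, fingers, kin, telemetry, capture, order
def look(name):
    s=telemetry.state();c=capture('wrist');T=wristT(c,s)
    pickle.dump((c,T,s),open(f'pics/{name}.pkl','wb'));cv2.imwrite(f'pics/{name}.png',c['pixels'][:,:,::-1]);return c,T
E
python3 - <<'E'
from look import *
y=33;yd=np.array([np.sin(np.radians(y)),-np.cos(np.radians(y)),0])
manip.movep(np.array([.4935,.1706,.25])+.02*yd,rv(y));look('drv1');print(telemetry.state()['t'])
y=67;yd=np.array([np.sin(np.radians(y)),-np.cos(np.radians(y)),0])
manip.movep(np.array([.5955,-.197,.16])+.02*yd,rv(y));look('ring1');print(telemetry.state()['t'])
E
```

```text
2.0167
3.5
```

View pics/drv1.png

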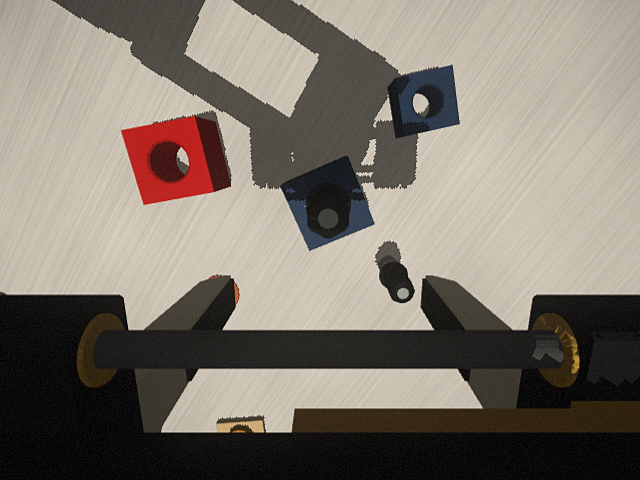

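View pics/ring1.png

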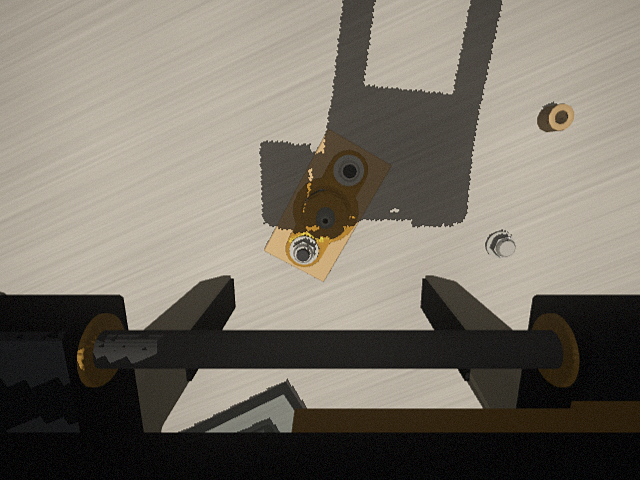

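```bash
python3 - <<'E'
from h import *
for n,(u0,u1,v0,v1) in dict(drv1=(278,378,155,255),ring1=(290,360,180,250)).items():
    c,T,s=pickle.load(open(f'pics/{n}.pkl','rb'));W=cloud(c,T)
    g=c['pixels'][v0:v1,u0:u1,::-1];z=W[v0:v1,u0:u1,2]
    a=cv2.resize(g,(400,400),interpolation=cv2.INTER_CUBIC);a=cv2.convertScaleAbs(a,alpha=3.5)
    lo,hi=(.06,.15) if n=='drv1' else (.035,.055)
    d=(np.clip((np.nan_to_num(z)-lo)/(hi-lo),0,1)*255).astype(np.uint8)
    b=cv2.applyColorMap(cv2.resize(d,(400,400),interpolation=cv2.INTER_NEAREST),cv2.COLORMAP_JET)
    cv2.imwrite(f'pics/{n}c.png',np.hstack([a,b]))
    zz=W[...,2];m=np.zeros(zz.shape,bool);m[v0:v1,u0:u1]=1
    rr=[('top',.137,.15),('block',.06,.068)] if n=='drv1' else [('ring',.0465,.05),('tip',.055,.07),('pad',.005,.011)]
    for k,l,h in rr:
        p=W[m&(zz>l)&(zz<h)];print(k,len(p),p.mean(0),cv2.minAreaRect((p[:,:2]*1000).astype(np.float32)),cv2.minEnclosingCircle((p[:,:2]*1000).astype(np.float32)))
    print(s['tcp_pos'],yawof(s['tcp_rot']))
E
```

```text
top 1052 [0.49441594 0.16994514 0.13867286] ((494.42864990234375, 169.89097595214844), (29.87275505065918, 29.959535598754883), 77.66189575195312) ((494.4645080566406, 169.82431030273438), 15.41094970703125)
block 3286 [0.49203385 0.17358923 0.06403554] ((494.6385498046875, 169.6399688720703), (72.13533020019531, 72.16020965576172), 55.9510383605957) ((494.500732421875, 169.65487670898438), 50.410438537597656)
[0.50402322 0.15469503 0.24996814] 33.07487012952561
ring 827 [ 0.59618977 -0.19796837  0.0479846 ] ((596.5672607421875, -198.0959930419922), (35.032569885253906, 35.620548248291016), 66.06949615478516) ((596.6355590820312, -198.37831115722656), 18.561002731323242)
tip 296 [ 0.59584457 -0.19792211  0.06132299] ((596.5062866210938, -198.03448486328125), (13.7781400680542, 14.326180458068848), 66.55792236328125) ((596.7015380859375, -198.1329345703125), 7.508691787719727)
pad 539 [ 0.6051146  -0.20375566  0.00789543] ((602.1487426757812, -202.52574157714844), (64.94405364990234, 58.56060791015625), 54.12820053100586) ((600.4965209960938, -200.67044067382812), 36.95341873168945)
[ 0.61418358 -0.20367791  0.16030541] 67.03820661561416
```

View pics/drv1c.png

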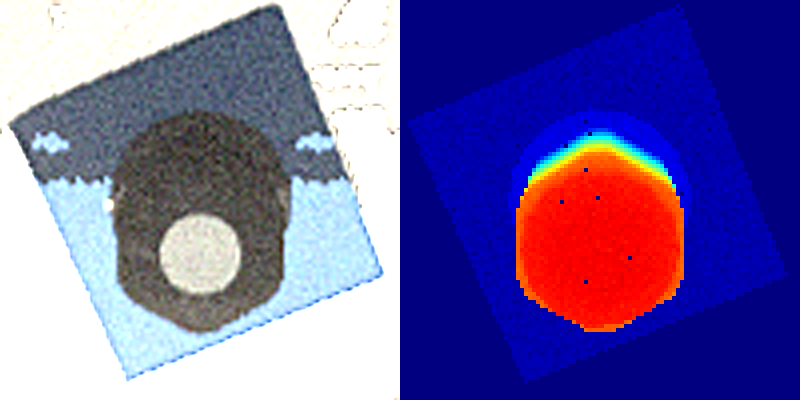

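View pics/ring1c.png

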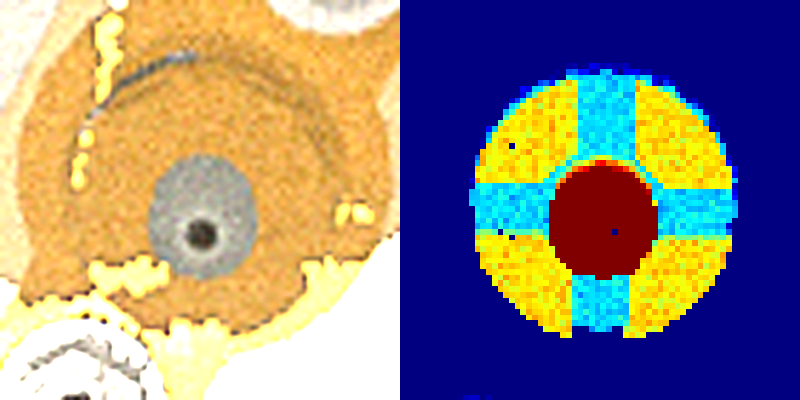

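```bash
cat > fits.py <<'E'
from h import *
from scipy.optimize import minimize
def ringfit(W,c0=(.5966,-.1982)):
    z=W[...,2];d=np.hypot(W[...,0]-c0[0],W[...,1]-c0[1])
    m=(z>.040)&(z<.051)&(d<.022);P=W[m];low=P[:,2]<.045
    pts=P[:,:2]*1000
    ang=[]
    for it in range(3):
        best=None
        for a in np.arange(0,90,.25):
          for dx,dy in [(0,0)] if it==0 else [(i,j) for i in(-.75,-.5,-.25,0,.25,.5,.75) for j in(-.75,-.5,-.25,0,.25,.5,.75)]:
            if it and abs((a-a0+45)%90-45)>4: continue
            q=(pts-np.array(c)*1 - [dx,dy]) if it else pts-np.array(c0)*1000
            ca,sa=np.cos(np.radians(a)),np.sin(np.radians(a))
            x=q[:,0]*ca+q[:,1]*sa;y=-q[:,0]*sa+q[:,1]*ca;r=np.hypot(x,y)
            s=(r>9)&(r<17.5)
            pred=(abs(x)<3.75)|(abs(y)<3.75)
            e=(pred!=low)[s].mean()
            if best is None or e<best[0]: best=(e,a,dx,dy)
        if it==0:c=np.array(c0)*1000
        c=c+[best[2],best[3]];a0=best[1]
    return best[0],a0,c
def hexfit(W,c0=(.4944,.1699),zl=.118,zh=.15):
    # silhouette points of the handle in plan: hull of all points of the upper handle
    z=W[...,2];d=np.hypot(W[...,0]-c0[0],W[...,1]-c0[1])
    P=W[(z>zl)&(z<zh)&(d<.025)][:,:2]*1000
    h=cv2.convexHull(P.astype(np.float32))[:,0]
    return P,h,
E
python3 - <<'E'
from fits import *
c,T,s=pickle.load(open('pics/ring1.pkl','rb'));W=cloud(c,T);print(ringfit(W))
c,T,s=pickle.load(open('pics/drv1.pkl','rb'));W=cloud(c,T)
P,h=hexfit(W)
best=[]
for a in np.arange(0,60,.5):
    w=0
    for k in range(3):
        t=np.radians(a+60*k);pr=h@[np.cos(t),np.sin(t)];w+=np.ptp(pr)
    best.append((w/3,a))
print(sorted(best)[:5],len(P))
a=sorted(best)[0][1]
for k in range(3):
    t=np.radians(33+60*k);pr=h@[np.cos(t),np.sin(t)];print(33+60*k,np.ptp(pr),pr.mean(),(pr.max()+pr.min())/2, np.array([494.45,169.8])@[np.cos(t),np.sin(t)])
E
```

```text
(np.float64(0.02483900643974241), np.float64(65.25), array([ 596.85, -198.2 ]))
[(np.float64(33.92071265964908), np.float64(33.5)), (np.float64(33.92700025363678), np.float64(34.0)), (np.float64(33.96064121957368), np.float64(33.0)), (np.float64(33.98353166532368), np.float64(34.5)), (np.float64(34.00031140018581), np.float64(32.5))] 1517
33 33.56108894276207 508.64184083105965 507.1931895747566 507.1603704661665
93 34.03659195703095 147.05765820206574 143.73372796911102 143.68978143700306
153 34.28424275892803 -361.58418262899374 -363.64092565709996 -363.4705890291634
```

```bash
python3 - <<'E'
from look import *
o=rv(33.5);x,y=.49445,.1698
manip.movep([x,y,.19],o)
manip.line_to([x,y,.081],o,rate=.1)
print(telemetry.state()['force'],telemetry.state()['tcp_pos'])
print(fingers.set_gripper(0.025,55))
s=telemetry.state();print(s['t'],s['gripper_width'],s['force'],s['torque'],s['tcp_pos'])
manip.line_to([x,y,.175],o,rate=.1);manip.dwell(.2)
s=telemetry.state();print(s['t'],s['gripper_width'],s['force'],s['torque'],s['tcp_pos'],yawof(s['tcp_rot']))
look('held1')
c=capture('top');pickle.dump(c,open('pics/top1.pkl','wb'))
c=capture('scene');pickle.dump(c,open('pics/scene1.pkl','wb'));cv2.imwrite('pics/scene1c.png',cv2.convertScaleAbs(cv2.resize(c['pixels'][150:350,300:500,::-1],(600,600)),alpha=2.))
E
```

```text
[ 0.32359326 -0.04207437  1.05600468] [0.49497676 0.16984093 0.08158135]
False
7.1583 0.03366580678570749 [ 0.33301539  0.48921711 -0.26863282] [-0.05205819 -0.01829623  0.06704879] [0.49440502 0.16975139 0.08097358]
8.45 0.033713361162435146 [-0.03604918 -0.33023599 -2.79819954] [-0.07568924  0.04879697  0.01813704] [0.49410575 0.16972876 0.17435025] 33.500822418468516
```

View pics/held1.png

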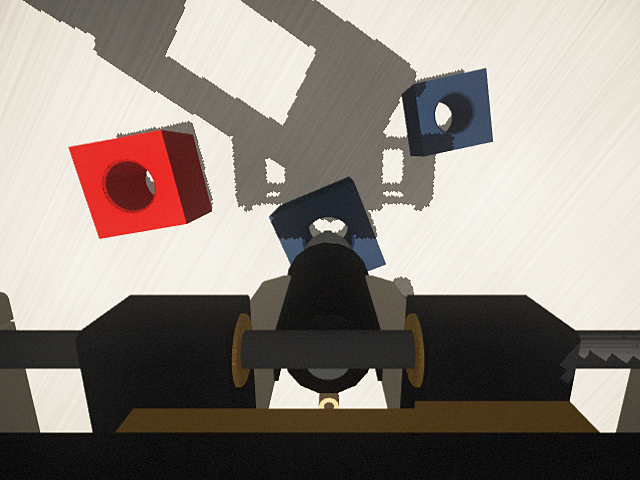

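View pics/scene1c.png

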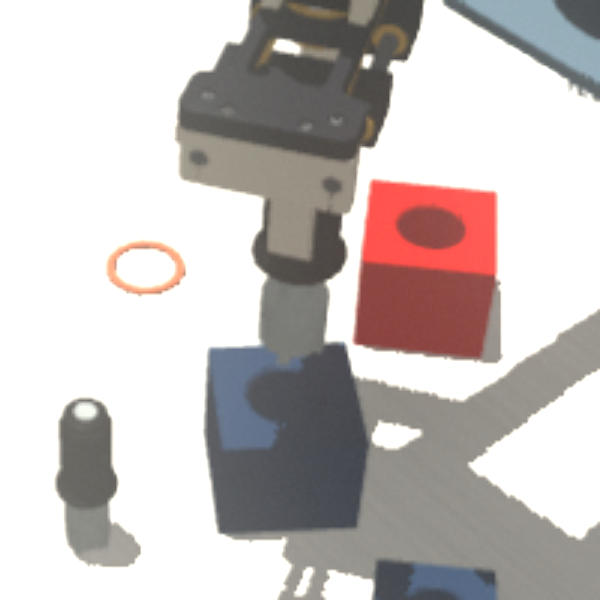

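```bash
python3 - <<'E'
from h import *
np.set_printoptions(precision=2,suppress=True)
c,T,s=pickle.load(open('pics/held1.pkl','rb'))
W=cloud(c,np.array(c['mount']))*1000  # tool coords
X=W.reshape(-1,3)
g=np.indices((480,640)).reshape(2,-1).T
# rows: profile
for v in list(range(228,332,8))+[372,376,380,384,388]:
    r=W[v,270:390];m=(np.abs(r[:,0])<30)&(r[:,2]<110)&(r[:,2]>-70)
    p=r[m]
    if len(p)==0: continue
    # handle: contiguous
    print(v,p[0],p[len(p)//2],p[-1],(p[0,0]+p[-1,0])/2)
E
```

```text
228 [-27.7   -9.93 109.14] [ 21.99  -9.79 109.8 ] [ 29.82  -9.93 109.12] 1.0554295402772418
236 [-26.33  -3.33 109.69] [  1.2  -15.87  55.69] [ 29.24  -3.36 109.55] 1.4527034436175423
244 [-29.62   3.09 109.18] [ -0.04 -21.7   12.29] [ 29.32   3.   108.8 ] -0.1493621756739465
252 [-29.06   9.92 109.91] [ -0.04 -17.63  11.52] [ 24.77   9.88 109.75] -2.1488370124119935
260 [-18.01 -12.43  14.42] [  0.45 -18.23  -4.63] [ 18.44 -12.5   14.17] 0.21140308184305923
268 [-20.85  -7.79  15.01] [ -0.01 -18.16 -16.52] [19.88 -8.82 11.87] -0.482545869393066
276 [-23.34  -9.36  -2.15] [  0.41 -18.12 -26.91] [23.85 -9.16 -1.61] 0.257736891100695
284 [-26.08  -9.21 -12.64] [  1.17 -18.21 -36.42] [ 28.4   -9.06 -12.29] 1.16238764659572
292 [-24.49  -9.4  -22.78] [  1.1  -18.36 -44.93] [ 26.64  -9.36 -22.69] 1.0777931897019108
300 [-23.07  -9.59 -31.81] [  1.07 -17.44 -50.07] [ 25.16  -9.45 -31.49] 1.0448271849912327
308 [-22.03  -9.19 -38.6 ] [  1.05 -15.56 -52.58] [ 23.99  -9.16 -38.56] 0.9794424285083316
316 [-20.8   -9.6  -46.42] [  1.03 -14.37 -56.32] [ 22.83  -9.15 -45.5 ] 1.015319664842977
324 [-19.91  -9.34 -52.18] [  1.03 -11.81 -57.05] [ 21.76  -9.15 -51.83] 0.9280538949195165
372 [-18.12   0.31 -66.08] [  0.36   5.17 -58.9 ] [ 18.53  -1.83 -69.27] 0.2059284047288159
376 [-18.23   1.94 -65.81] [  0.71   6.82 -58.77] [ 18.47  -0.88 -69.92] 0.11928443947332568
380 [-18.05   2.5  -67.09] [  0.71   9.48 -57.22] [ 18.7    1.17 -69.  ] 0.32429996895106505
384 [-18.13   4.06 -66.94] [  0.72  11.04 -57.28] [ 18.66   2.25 -69.49] 0.26475723026169007
388 [-18.17   5.46 -67.03] [  0.37  12.75 -57.13] [ 18.55   4.21 -68.75] 0.18729135328170443
```

```bash
python3 - <<'E'
from h import *
from scipy.optimize import least_squares
np.set_printoptions(precision=2,suppress=True)
c,T,s=pickle.load(open('pics/held1.pkl','rb'))
W=cloud(c,np.array(c['mount']))*1000
v,u=np.mgrid[:480,:640]
P=W[230:290,285:372].reshape(-1,3)
g=P[(P[:,2]>10)&(P[:,2]<19)&(P[:,1]<-3)]
print(len(g),np.histogram(g[:,2],bins=9))
side=g[(g[:,2]>13)&(g[:,2]<17)]
r=least_squares(lambda p:np.hypot(side[:,0]-p[0],side[:,1]-p[1])-p[2],[0,0,22.5],loss='soft_l1');print('guard',r.x,len(side),np.std(r.fun))
r=least_squares(lambda p:np.hypot(side[:,0]-p[0],side[:,1]-p[1])-22.5,[0,0],loss='soft_l1');print('guard R fixed',r.x)
# spindle
P=W[205:260,285:372].reshape(-1,3)
for a,b in((20,45),(45,65),(65,75)):
    q=P[(P[:,2]>a)&(P[:,2]<b)&(np.hypot(P[:,0],P[:,1])<21)]
    if len(q)<10: print(a,len(q));continue
    r=least_squares(lambda p:np.hypot(q[:,0]-p[0],q[:,1]-p[1])-16.5,[0,0],loss='soft_l1');print('spindle',a,b,r.x,len(q),np.std(r.fun),q.mean(0))
# handle front faces -> planes at normals 30deg from -y; hexagon center y
P=W[255:335,285:372].reshape(-1,3)
q=P[(P[:,2]>-45)&(P[:,2]<0)&(P[:,1]<-10.5)]
for sg in(1,-1):
    n=np.array([sg*np.cos(np.radians(30)),-np.sin(np.radians(30))])
    n=np.array([sg*np.sin(np.radians(60)),-np.cos(np.radians(60))])
    f=q[(sg*q[:,0]>3)&(np.abs(q[:,0])<13)]
    A=np.c_[f[:,0],f[:,2],np.ones(len(f))];k=np.linalg.lstsq(A,f[:,1],rcond=None)[0]
    print('face',sg,len(f),(f[:,:2]@n).mean(),(f[:,:2]@n).std(),k)
E
```

```text
1049 (array([ 24, 148, 323, 316, 146,  49,  18,  17,   8]), array([10.17, 10.83, 11.48, 12.14, 12.8 , 13.45, 14.11, 14.76, 15.42,
       16.08]))
guard [ 0.31 -0.65 20.99] 176 1.5275797393297563
guard R fixed [0.45 1.11]
spindle 20 45 [0.1  0.33] 62 0.23830886535162285 [ -0.6  -15.46  42.55]
spindle 45 65 [0.18 0.46] 267 0.1741660209763461 [  0.44 -14.05  55.47]
spindle 65 75 [0.15 0.49] 59 0.19006364683155955 [ -0.37 -14.05  68.13]
face 1 805 14.340701520232235 1.6749366667724261 [  0.57  -0.   -19.48]
face -1 807 14.25465641615342 1.6735968994937769 [ -0.58  -0.   -19.3 ]
```

```bash
python3 - <<'E'
from look import *
np.set_printoptions(precision=4,suppress=True)
def st(): 
    s=telemetry.state();print(round(s['t'],2),s['tcp_pos'],round(yawof(s['tcp_rot']),2),s['force'],s['torque'],round(s['gripper_width'],4));return s
o=rv(65.25);x,y=.59637,-.19817
manip.movep([x,y,.175],o);manip.dwell(.2);s=st()
ex,ey,ez=np.array([x,y,.175])-s['tcp_pos']
print(manip.line_to([x+ex,y+ey,.124+ez],o,rate=.06,force_limit=6));s=st()
look('ring2')
c=capture('scene');cv2.imwrite('pics/scene2c.png',cv2.convertScaleAbs(cv2.resize(c['pixels'][100:260,150:310,::-1],(600,600),interpolation=cv2.INTER_CUBIC),alpha=2.))
E
```

```text
10.22 [ 0.5966 -0.1969  0.1752] 65.34 [-0.3793  0.3488 -3.8907] [0.     0.0252 0.0059] 0.0337
False
11.22 [ 0.5965 -0.1997  0.1243] 65.25 [ 0.0255 -0.6114 -2.5225] [-0.0366 -0.0395 -0.0373] 0.0336
```

View pics/scene2c.png

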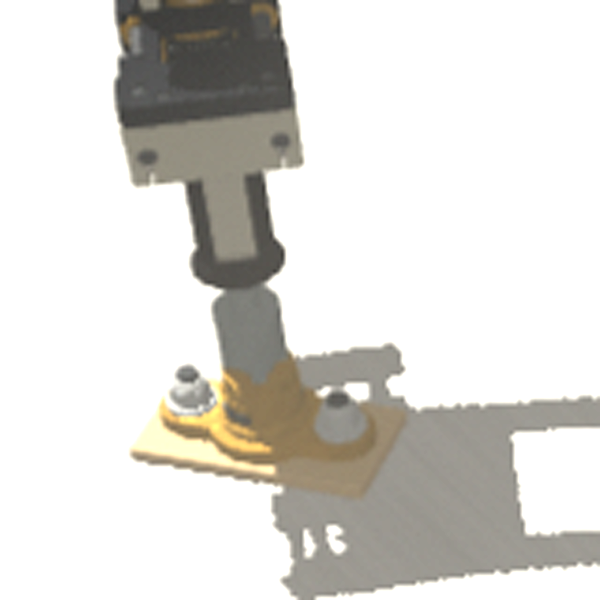

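View pics/ring2.png

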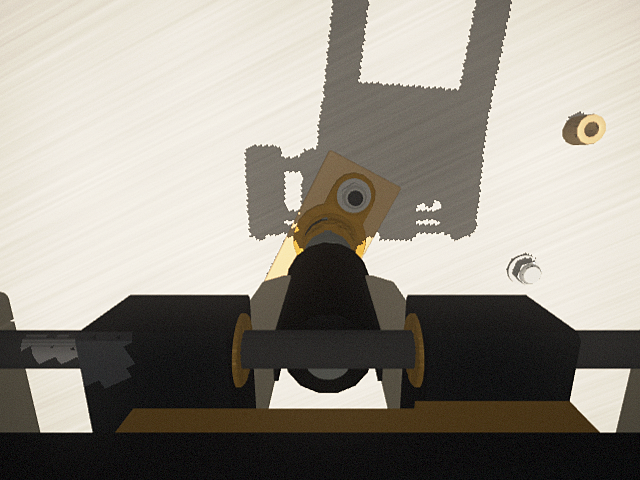

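```bash
python3 - <<'E'
from look import *
np.set_printoptions(precision=4,suppress=True)
def st(): 
    s=telemetry.state();print(round(s['t'],2),s['tcp_pos'],round(yawof(s['tcp_rot']),2),s['force'],s['torque'],round(s['gripper_width'],4));return s
o=rv(65.25);x,y=.59637,-.19817
manip.line_to([x,y,.1245],o,rate=.03);st();manip.dwell(.3);st();manip.dwell(.3);st()
c,T=look('ring3')
W=cloud(c,np.array(c['mount']))*1000
from scipy.optimize import least_squares
P=W[205:262,285:372].reshape(-1,3)
q=P[(P[:,2]>20)&(P[:,2]<66)&(np.hypot(P[:,0],P[:,1])<20)]
r=least_squares(lambda p:np.hypot(q[:,0]-p[0],q[:,1]-p[1])-16.5,[0,0],loss='soft_l1');print('spindle',r.x,len(q))
q=P[(P[:,2]>77)&(P[:,2]<84)&(np.hypot(P[:,0],P[:,1])<25)]
print(len(q),np.percentile(q[:,2],[5,50,95]))
q=P[(P[:,2]>78.5)&(P[:,2]<88)&(np.hypot(P[:,0],P[:,1])<20.5)&(np.hypot(P[:,0],P[:,1])>17)]
if len(q)>10:
    r=least_squares(lambda p:np.hypot(q[:,0]-p[0],q[:,1]-p[1])-18.5,[0,0],loss='soft_l1');print('ring',r.x,len(q),r.fun.std())
a=cv2.resize(c['pixels'][190:270,280:380,::-1],(800,640),interpolation=cv2.INTER_CUBIC)[:600]
cv2.imwrite('pics/ring3c.png',cv2.convertScaleAbs(a,alpha=3))
E
```

```text
11.57 [ 0.5965 -0.1982  0.1248] 65.26 [ 0.894  -0.0628 -3.525 ] [-0.0392 -0.0101 -0.0259] 0.0336
11.88 [ 0.5964 -0.1982  0.1245] 65.25 [-0.2862 -0.0043 -3.4657] [-0.0112 -0.0135 -0.0078] 0.0339
12.18 [ 0.5964 -0.1982  0.1245] 65.25 [ 0.3458  0.6599 -2.986 ] [-0.016  -0.017   0.0602] 0.0338
spindle [0.1079 0.5826] 340
217 [77.1185 81.4564 83.6406]
ring [0.0537 0.2688] 169 0.4481912183203289
```

View pics/ring3c.png

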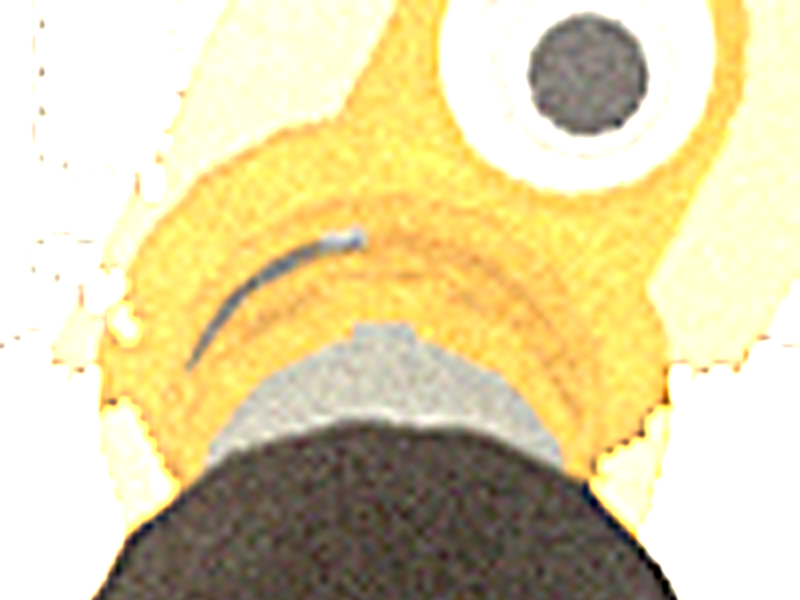

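The dog (383,330 in the crop) is lined up with the notch, and the spindle and ring agree to about 0.3 mm. I'll descend gently.

```bash
cat > st.py <<'E'
from look import *
np.set_printoptions(precision=4,suppress=True)
def st(p=True): 
    s=telemetry.state()
    if p: print(round(s['t'],2),s['tcp_pos'],round(yawof(s['tcp_rot']),2),s['force'],s['torque'],round(s['gripper_width'],4))
    return s
def avg(n=6,dt=.02):
    F=[];Q=[]
    for i in range(n):
        s=telemetry.state();F.append(s['force']);Q.append(s['torque']);manip.dwell(dt)
    return np.mean(F,0),np.mean(Q,0),s
E
python3 - <<'E'
from st import *
o=rv(65.25);x,y=.59637,-.19817
f,q,s=avg(10);print('free',f,q)
print(manip.line_to([x,y,.1175],o,rate=.012,force_limit=5));st();manip.dwell(.2);st()
f,q,s=avg();print(f,q)
E
```

```text
free [ 0.2203 -0.2772 -2.9266] [-0.025   0.0067  0.0113]
False
13.12 [ 0.5964 -0.1982  0.1175] 65.25 [ 0.313  -0.5086 -3.9301] [-0.002  -0.0383  0.0596] 0.0334
13.32 [ 0.5964 -0.1982  0.1176] 65.25 [ 0.7951  0.9399 -2.2357] [ 0.0157 -0.0239  0.0154] 0.0341
[-0.1079  0.4183 -2.6338] [-0.0089 -0.0031 -0.0104]
```

```bash
python3 - <<'E'
from st import *
o=rv(65.25);x,y=.59637,-.19817
z=.1175
while z>.1135:
    z-=.0003
    manip.line_to([x,y,z],o,rate=.01);f,q,s=avg(4,.02)
    print(round(z,4),s['tcp_pos'],f)
    if f[2]>1.5: break
manip.dwell(.25);st()
E
```

```text
0.1172 [ 0.5964 -0.1982  0.1172] [-0.223  -0.1795 -2.6265]
0.1169 [ 0.5964 -0.1982  0.117 ] [-0.2207 -0.2745 -2.5589]
0.1166 [ 0.5965 -0.1982  0.117 ] [-1.0827  0.0243  1.1754]
0.1163 [ 0.5965 -0.1982  0.1169] [-2.4416  0.7897  5.3165]
14.94 [ 0.5965 -0.1982  0.1169] 65.25 [-1.8768  1.0297  5.8726] [0.1893 0.4659 0.0652] 0.0339
```

```bash
cat > turn.py <<'E'
from st import *
e=np.array([.00013,.00045]);A0=None
def ax(yaw):
    t=np.radians(yaw);return np.array([np.cos(t),np.sin(t)]),np.array([np.sin(t),-np.cos(t)])
xd,yd=ax(65.25);A=np.array([.59637,-.19817])+xd*e[0]+yd*e[1]
def pose(yaw,z):
    xd,yd=ax(yaw);p=A-xd*e[0]-yd*e[1];return [p[0],p[1],z],rv(yaw)
E
python3 - <<'E'
from turn import *
z=.1166
manip.line_to(*pose(65.25,z),rate=.01);f,q,s=avg();print(f,q)
yaw=65.25
for i in range(6):
    yaw-=2;manip.line_to(*pose(yaw,z),rate=.01);t=telemetry.state()['t'];f,q,s=avg(4,.02);print(round(t,2),yaw,round(yawof(s['tcp_rot']),2),s['tcp_pos'],f,q)
    if abs(q[2])>.15: break
E
```

```text
[-1.5383  0.5169  5.2763] [0.1921 0.3992 0.0027]
15.54 63.25 63.28 [ 0.5966 -0.1983  0.1169] [-1.7634  1.1637  5.2015] [ 0.1161  0.3208 -0.0581]
15.86 61.25 61.28 [ 0.5967 -0.1983  0.1169] [-1.3884  0.3524  4.965 ] [0.139  0.3354 0.0173]
16.18 59.25 59.29 [ 0.5966 -0.1983  0.1169] [-1.506   0.2354  5.2287] [0.1468 0.3004 0.0032]
16.49 57.25 57.28 [ 0.5967 -0.1983  0.1169] [-1.0073  0.4154  4.8351] [0.112  0.3309 0.0467]
16.81 55.25 55.29 [ 0.5966 -0.1983  0.1169] [-1.2173  0.7483  4.7768] [0.1197 0.3428 0.0266]
17.12 53.25 53.29 [ 0.5967 -0.1983  0.1169] [-1.6608  0.8095  4.9962] [0.1001 0.357  0.0293]
```

```bash
python3 - <<'E'
from turn import *
z=.1166;yaw=53.25;log=[]
while yaw>-30:
    yaw-=2;manip.line_to(*pose(yaw,z),rate=.01);f,q,s=avg(4,.02);log.append((round(s['t'],2),yaw,round(yawof(s['tcp_rot']),2),round(f[2],1),np.hypot(*f[:2]).round(1),round(q[2],3)))
    if q[2]>.12: break
for l in log: print(*l)
E
```

```text
17.49 51.25 51.29 5.0 1.7 0.023
17.81 49.25 49.29 5.4 1.2 0.019
18.12 47.25 47.28 5.0 1.1 0.016
18.44 45.25 45.29 5.1 1.6 -0.024
18.76 43.25 43.29 5.3 1.5 0.037
19.07 41.25 41.29 5.3 1.2 0.028
19.39 39.25 39.29 5.3 1.5 0.001
19.71 37.25 37.28 4.9 1.3 -0.019
20.02 35.25 35.29 5.0 1.7 0.048
20.34 33.25 33.3 5.7 1.4 0.103
20.66 31.25 31.33 5.3 1.6 0.301
```

```bash
python3 - <<'E'
from turn import *
z=.1166;yaw=31.25;log=[];pk=.3
while yaw>14:
    yaw-=1;manip.line_to(*pose(yaw,z),rate=.01);f,q,s=avg(5,.02);pk=max(pk,q[2]);log.append((round(s['t'],2),yaw,round(yawof(s['tcp_rot']),2),round(f[2],1),np.hypot(*f[:2]).round(1),round(q[2],3),round(s['gripper_width'],4)))
    if q[2]<-.08 or q[2]>.5: break
for l in log: print(*l)
E
```

```text
20.99 30.25 30.33 5.3 1.8 0.399 0.0337
21.32 29.25 29.33 5.3 2.1 0.317 0.0338
21.66 28.25 28.31 5.1 1.8 0.222 0.0338
21.99 27.25 27.33 5.3 1.6 0.361 0.0337
22.32 26.25 26.32 5.2 1.7 0.262 0.0337
22.66 25.25 25.31 4.9 1.8 0.187 0.0336
22.99 24.25 24.3 5.5 1.7 0.075 0.0337
23.32 23.25 23.29 5.5 1.6 0.064 0.0338
23.66 22.25 22.28 4.8 1.0 -0.086 0.0337
```

```bash
python3 - <<'E'
from turn import *
f,q,s=avg(15,.02);print(f,q)
c,T=look('click1')
a=cv2.resize(c['pixels'][190:340,250:400,::-1],(600,600),interpolation=cv2.INTER_CUBIC)
cv2.imwrite('pics/click1c.png',cv2.convertScaleAbs(a,alpha=3))
E
```

```text
[-1.2229  0.4632  5.1186] [ 0.0485  0.3185 -0.0665]
```

View pics/click1c.png

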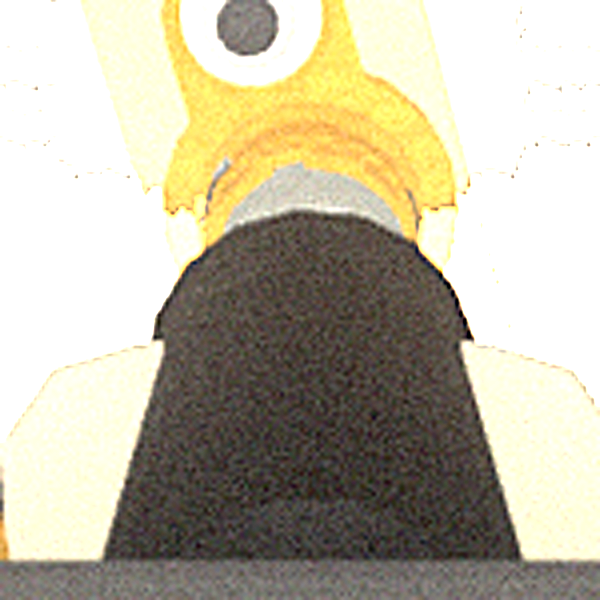

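```bash
python3 - <<'E'
from h import *
for n in('ring3','click1'):
    c,T,s=pickle.load(open(f'pics/{n}.pkl','rb'))
    a=cv2.resize(c['pixels'][205:260,288:368,::-1],(800,550),interpolation=cv2.INTER_CUBIC)
    cv2.imwrite(f'pics/{n}z.png',cv2.convertScaleAbs(a,alpha=1.8,beta=10))
E
```

```text
(no output)
```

View pics/click1z.png

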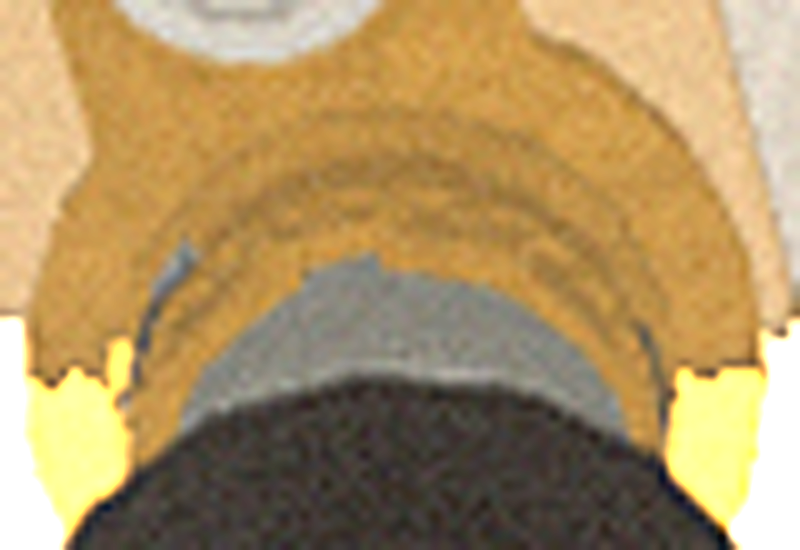

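View pics/ring3z.png

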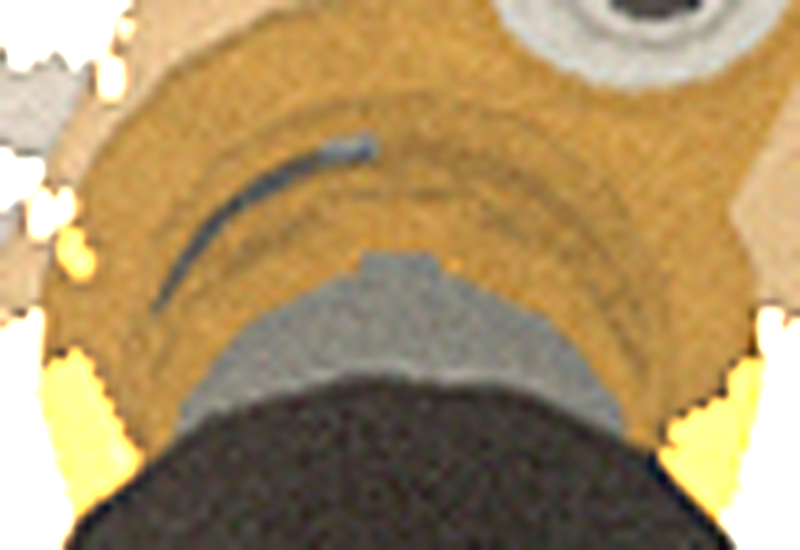

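The visible dog has moved from x=400 to about x=342 in the zoom, so the spindle lags the handle by about 14°. That puts it at the clutch's zero-moment point, and it hasn't clearly snapped yet. I'll go on in 1° steps.

```bash
python3 - <<'E'
from turn import *
z=.1166;yaw=22.25;log=[]
while yaw>18.5:
    yaw-=1;manip.line_to(*pose(yaw,z),rate=.01);f,q,s=avg(10,.02);log.append((round(s['t'],2),yaw,round(yawof(s['tcp_rot']),2),round(f[2],1),np.hypot(*f[:2]).round(1),round(q[2],3),round(s['gripper_width'],4)))
    if q[2]>.1: break
for l in log: print(*l)
c,T=look('click2')
a=cv2.resize(c['pixels'][205:260,288:368,::-1],(800,550),interpolation=cv2.INTER_CUBIC)
cv2.imwrite('pics/click2z.png',cv2.convertScaleAbs(a,alpha=1.8,beta=10))
E
```

```text
24.38 21.25 21.25 5.3 0.7 -0.081 0.0335
24.79 20.25 20.27 5.0 1.1 0.02 0.0336
25.21 19.25 19.27 5.1 1.0 0.028 0.0339
25.62 18.25 18.27 5.0 0.6 0.019 0.0336
```

View pics/click2z.png

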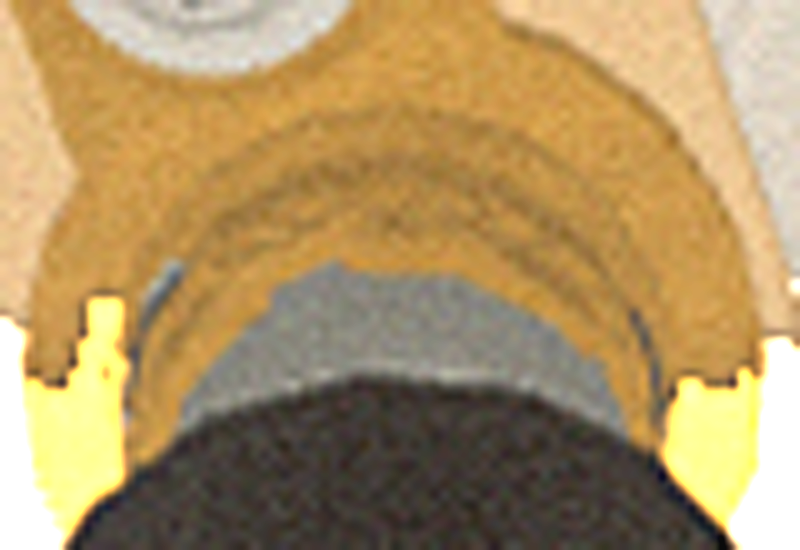

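The dog is now at x≈305, about 23° behind the handle, and the moment is near zero: one click, now at rest. I'll lift off and check again.

```bash
python3 - <<'E'
from turn import *
p,o=pose(18.25,.1166)
manip.dwell(.1)
manip.line_to([p[0],p[1],.130],o,rate=.03);st()
manip.line_to([p[0],p[1],.185],o,rate=.1);manip.dwell(.2);st()
c,T=look('lift1')
W=cloud(c,np.array(c['mount']))*1000
from scipy.optimize import least_squares
P=W[205:262,285:372].reshape(-1,3)
q=P[(P[:,2]>20)&(P[:,2]<66)&(np.hypot(P[:,0],P[:,1])<20)]
r=least_squares(lambda p:np.hypot(q[:,0]-p[0],q[:,1]-p[1])-16.5,[0,0],loss='soft_l1');print('spindle',r.x,len(q),r.fun.std())
a=cv2.resize(c['pixels'][205:260,288:368,::-1],(800,550),interpolation=cv2.INTER_CUBIC)
cv2.imwrite('pics/lift1z.png',cv2.convertScaleAbs(a,alpha=1.8,beta=10))
E
```

```text
26.39 [ 0.5965 -0.1978  0.1299] 18.25 [ 0.3295  0.0925 -3.5234] [-0.0708 -0.0031  0.029 ] 0.034
27.29 [ 0.5961 -0.1976  0.184 ] 18.25 [-0.0606  0.726  -2.5768] [-0.0567  0.0528  0.0114] 0.0338
spindle [0.1797 0.3479] 338 0.19770040731086963
```

View pics/lift1z.png

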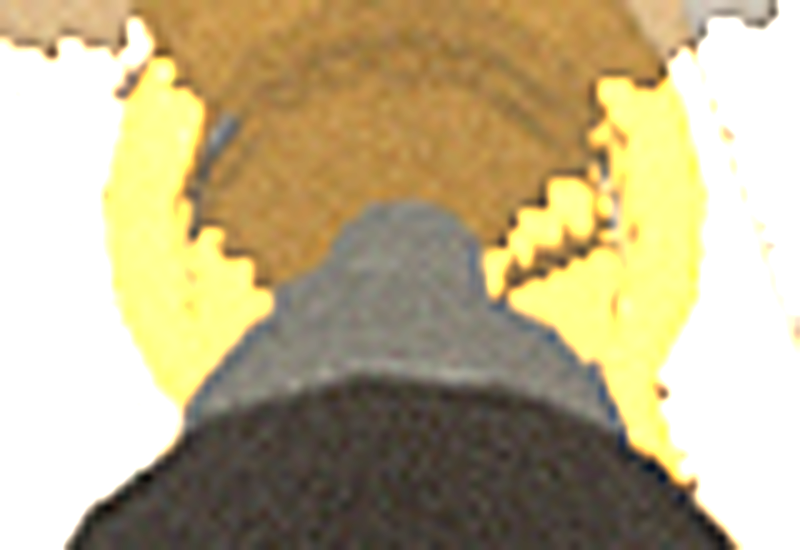

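```bash
python3 - <<'E'
from h import *
for n in('held1','lift1'):
    c,T,s=pickle.load(open(f'pics/{n}.pkl','rb'));W=cloud(c,np.array(c['mount']))*1000
    P=W[190:262,285:372].reshape(-1,3);P=P[(np.hypot(P[:,0],P[:,1]-.4)<18)&(np.hypot(P[:,0],P[:,1]-.4)>13)]
    for a,b in((67,70),(70,72),(72,75.5)):
        q=P[(P[:,2]>a)&(P[:,2]<b)]
        if len(q): print(n,a,b,len(q),np.degrees(np.arctan2(-(q[:,0]-.15),-(q[:,1]-.4))).round(0)[np.argsort(q[:,0])][[0,len(q)//2,-1]],)
c,T,s=pickle.load(open('pics/lift1.pkl','rb'))
a=cv2.resize(c['pixels'][190:270,270:385,::-1],(800,556),interpolation=cv2.INTER_NEAREST);W=cloud(c,np.array(c['mount']))*1000
d=cv2.resize(W[190:270,270:385,2].astype(np.float32),(800,556),interpolation=cv2.INTER_NEAREST)
d=(np.clip((np.nan_to_num(d)-40)/45,0,1)*255).astype(np.uint8);cv2.imwrite('pics/lift1d.png',cv2.applyColorMap(d,cv2.COLORMAP_JET))
E
```

```text
held1 67 70 27 [ 61.   3. -58.]
held1 70 72 2 [-2. -9. -9.]
held1 72 75.5 8 [ 8. -2. -9.]
lift1 67 70 25 [ 61.  10. -55.]
lift1 70 72 7 [ 30.  20. -60.]
lift1 72 75.5 6 [ 31.  18. -66.]
```

View pics/lift1d.png

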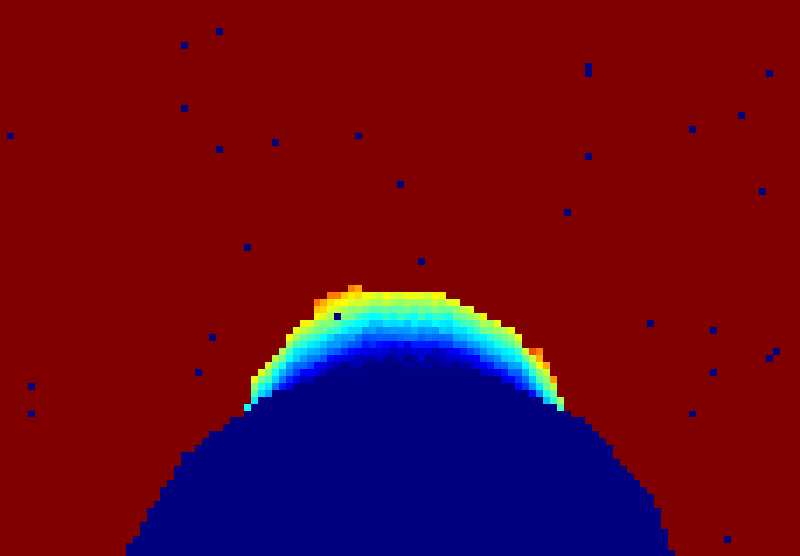

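Depth puts the dogs at about +25° and −64° to the handle, which confirms exactly one click. Next I'll return the driver to the holder.

```bash
python3 - <<'E'
from st import *
o=rv(33.5);x,y=.4943,.16995
manip.movep([x,y,.19],o);manip.dwell(.6);st()
print(manip.line_to([x,y,.15],o,rate=.04,force_limit=6));manip.dwell(.3);st()
print(manip.line_to([x,y,.084],o,rate=.04,force_limit=6));manip.dwell(.3);st()
z=.084
while z>.0785:
    z-=.0004;manip.line_to([x,y,z],o,rate=.015);f,q,s=avg(4,.02)
    if f[2]>0: break
print(z,f,q);st()
E
```

```text
29.37 [0.4943 0.1699 0.19  ] 33.49 [-0.5697 -1.1348 -2.9463] [-0.0243  0.0091  0.0365] 0.034
False
30.82 [0.4944 0.1699 0.1502] 33.5 [ 0.1986 -0.0611 -3.8186] [-0.1101  0.034   0.0003] 0.0336
False
32.92 [0.4943 0.1699 0.0841] 33.5 [-0.8047 -0.7863 -3.5543] [-0.0311 -0.0064  0.0296] 0.0338
0.08040000000000003 [-2.4136 -0.6126  5.6241] [-0.1548  0.5648 -0.0001]
35.77 [0.4944 0.17   0.0809] 33.5 [-2.2845 -1.3941  6.162 ] [-0.2093  0.5372  0.01  ] 0.0336
```

```bash
python3 - <<'E'
from st import *
o=rv(33.5);x,y=.4943,.16995
manip.line_to([x,y,.0808],o,rate=.015)
fingers.set_gripper(.07);st()
manip.line_to([x,y,.16],o,rate=.08)
yd=np.array([np.sin(np.radians(33.5)),-np.cos(np.radians(33.5)),0])
manip.movep(np.array([.4945,.1697,.25])+.02*yd,o);manip.dwell(.3);st()
c,T=look('end');W=cloud(c,T);z=W[...,2];m=np.zeros(z.shape,bool);m[150:260,270:385]=1
for l,h in((.137,.15),(.06,.068)):
    p=W[m&(z>l)&(z<h)];print(len(p),p.mean(0),cv2.minAreaRect((p[:,:2]*1000).astype(np.float32)))
for n in('top','scene'):
    c=capture(n);pickle.dump(c,open(f'pics/{n}_end.pkl','wb'));cv2.imwrite(f'pics/{n}_end.png',c['pixels'][:,:,::-1])
    b=pickle.load(open(f'pics/{n}0.pkl','rb'))
    print(n)
W0=cloud(pickle.load(open('pics/top0.pkl','rb')));W1=cloud(pickle.load(open('pics/top_end.pkl','rb')))
for k,(u,v) in dict(nut=(370,158),spacer=(326,210),gasket=(326,310)).items():
    print(k,[np.nanmean(w[v-25:v+25,u-25:u+25][(w[v-25:v+25,u-25:u+25,2]>.004)],0) for w in(W0,W1)])
c=pickle.load(open('pics/top_end.pkl','rb'))
a=cv2.resize(c['pixels'][240:330,165:285,::-1],(800,600),interpolation=cv2.INTER_CUBIC);cv2.imwrite('pics/end_a.png',cv2.convertScaleAbs(a,alpha=2))
E
```

```text
36.79 [0.4943 0.17   0.0808] 33.5 [-0.1284 -0.0613  0.5115] [-0.0297  0.0449  0.0214] 0.0697
38.69 [0.5047 0.1531 0.2486] 33.51 [ 0.8202  0.2449 -0.0752] [-0.0078  0.0749  0.0236] 0.0699
1058 [0.4945 0.1703 0.1386] ((494.7460632324219, 170.13189697265625), (29.911226272583008, 29.868473052978516), 81.97232055664062)
3353 [0.4922 0.1733 0.064 ] ((494.62176513671875, 169.60626220703125), (72.19707489013672, 72.19287109375), 55.93714904785156)
top
scene
nut [array([ 0.6893, -0.0585,  0.0123]), array([ 0.6889, -0.0585,  0.0123])]
spacer [array([0.5988, 0.0118, 0.0153]), array([0.5991, 0.0114, 0.0154])]
gasket [array([0.4489, 0.0038, 0.0048]), array([0.449 , 0.0071, 0.0048])]
```

View pics/scene_end.png

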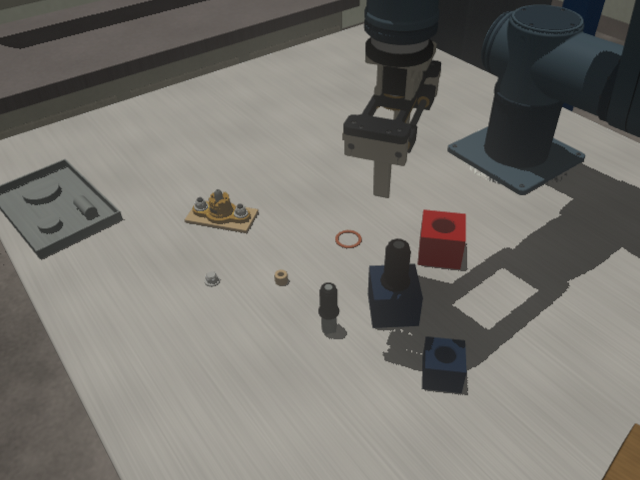

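View pics/end.png

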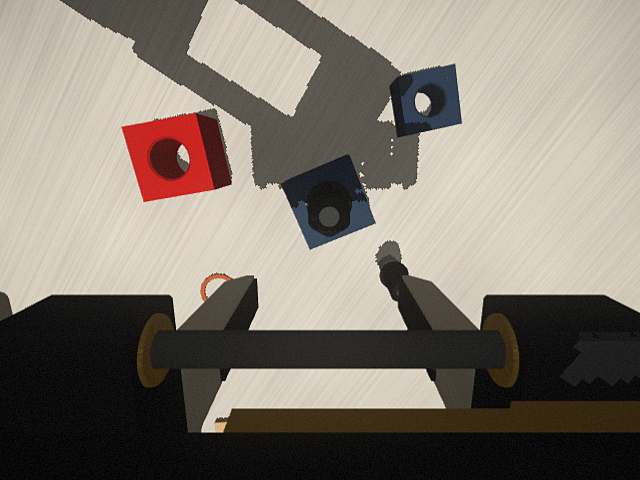

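The driver stands upright in its holder, about 0.5 mm off centre. The nut, spacer and gasket are at the same scene pixels as at the start, and the gripper is clear. Handing in.

```bash
python3 - <<'E'
from bench import order,telemetry
print(telemetry.state()['t']);order.job_done()
E
```

```text
38.8417
the job is handed in; nothing more can be done
```

The job is done and handed in at 38.8 s of the 67 s allowed; `order.job_done()` gives no verdict. I took the larger black driver from the larger blue holder and seated its dogs in the ring notches. I turned it clockwise to the first click, lifted it straight off and stood it back in its holder.

**Seating:** the dogs reached the notch floor at TCP z = 0.117 m, the height expected from the sizes given. I pressed with about 8 N.

**Click:**
- The ring came up tight after turning about 31–34°.
- The moment peaked at about 0.4 N m, then fell to slightly below zero, where the spindle lagged the handle by about 14°.
- It settled near zero with the dogs about 23–25° behind the handle, so it clicked once.
- After the lift, depth readings again showed the dogs about 25° behind.

**Last checks:**
- The driver stands upright, let go, about 0.5 mm off the holder's centre, with its top at the same height as at the start.
- The nut and spacer are within 0.5 mm of where they were.
- The gasket check disagreed: its averaged depth position differed by 3 mm. The averaging window cut through the ring, and the scene image shows the gasket at the same pixels as before, so I take it as unmoved.
- I did not measure the ring's final angle again after the lift. It turned about 31° under the driver, and I don't expect it to have dropped back more than a few degrees.

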